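# Set the leaf template's turntable to 60 for the next petal

## Robot

A 7-joint arm with a two-finger parallel gripper is mounted at the origin on the work surface. World frame = base frame: x ahead of the robot, y to its left, z up, the work surface at z = 0. Lengths are in m, angles in rad, forces in N, time in s.
With the tool pointing down it reaches from about 0.425 to 0.925 m from the base axis. Payload 6.8 kg.
Tool frame: the origin (TCP) lies at the very end of the fingers, on their centre line; the grasp point (between the pads) lies 19 mm behind it; z points along the fingers, y is the line along which they close (so a half turn about z gives the same grasp; the last joint's range is limited). The gripper opens to 85 mm and grips with 20 to 120 N. Pads are 22 mm wide; open, the fingers measure 114 mm over their backs; the gripper's body (76 mm by 85 mm) begins 54 mm behind the grasp point. The pads swing forward as they close: fully open they stand 13 mm farther back than shut.
Start: joints at [-1.437, 0.477, 0.022, 1.555, -0.011, 1.109, -0.083], TCP at [0.162, 0.655, 0.231] pointing down, gripper open.
Joint ranges: [-2.96, 2.96], [-0.34, 2.1], [-1.41, 1.46], [0.24, 2.44], [-1.37, 4.51], [0.17, 1.92], [-2.96, 2.96]. Speed limits (rad/s): [2.39, 2.39, 3.14, 3.14, 3.14, 3.14, 3.14].

## Interface

Orientations are given as a unit quaternion [w, x, y, z].
In Python, from station import get_obs, read_camera, hand_in gives the robot as it stands.
- The arm moves only by the tool arm_command, never from a script. Its argument "commands" is one flat list of numbers, 7 for each row, row after row: the shift along the tool's x, y, z in m, then the turn, a rotation vector about the tool's x, y, z in degrees, then the opening, from 0 (shut) to 1 (fully open). In form: [tx, ty, tz, rx, ry, rz, fingers, tx, ty, tz, rx, ry, rz, fingers, ...]. A call has 1 to 8 rows; each row is the pose to reach, as a shift and turn from the pose commanded when the call began, along the tool's axes at that moment; what a row does not reach only later rows make up. A row lasts 1/10 s, in which the tool goes at most 50 mm and 8.59 degrees, less where a joint would pass 70% of its speed; a pose out of reach is approached as far as the arm can. A call with a gripper value outside its range is refused whole. The fingers move at their own pace and stop on an object; "force" is the grip in N (left out, the last holds). Time passes only in rows, so rows that repeat a pose let the fingers close. It gives the time, the measured TCP pose, the force, the opening and the grip force at its end, in the units of the state.
- get_obs(): the state, without advancing time (a new reading comes with each control period).
- read_camera(name): name is "scene" or "side" or "wrist"; returns a dict with "img" (400x640x3 uint8, red, green, blue), "camera_matrix" (3x3 intrinsics, pixels), "pose" (4x4, takes a point from camera to world coordinates). Camera axes: x right, y down, z forward; pixel columns grow to the right and rows downward; lengths in m; the calibration is good to about 2 mm. A picture is of the moment at which its call begins. There is no depth.
- hand_in(): hands the job in; it is judged then, once.
The state is a dict: "t": time; "q": joint angles; "joint_vel": joint speeds; "joint_torque": joint torques, N m; "eef_pos": TCP position; "tool_rot": TCP orientation; "contact_force": force on the tool from outside, world axes, zero at the start; "torque": the same for the moment, N m; "gripper_width": opening from 0.0 (shut) to 1.0 (fully open); "grasp_force": force on a finger pad.
Only numpy, scipy, OpenCV 4.12 (cv2) and the standard library are available. Lean on these libraries where they do the work, as an engineer would, in place of code of your own. Each camera call takes 0.05 s, during which the arm holds its last target. There are 200 camera calls.

## Task

The next petal of the rosette has to be marked at 60 degrees: turn the larger turntable, the one carrying the leaf-shaped template, until its scale reads 60 against the index line on its base, then let go of it. Leave the smaller turntable with the round template as it is set.

Things in the scene. Friction and masses are not known exactly. Their poses are not given: they have to be found in the camera images.
- leaf_dial (a joint): Larger turntable, a white dial 116 mm across. Value = scale reading in rad (60 is 1.047), growing as the dial turns clockwise seen from above; stops at 0 and 2.094 (120). Ticks: short every 10 degrees, long thick every 30, counted anticlockwise seen from above from the 0 end, which has a small brass stud; the long ticks are 0, 30, 60, 90, 120. Stays where left; friction about 0.06 N m.
- leaf_dial_grip (a point): Its grip: an upright dark wooden bar 56 mm long, 14 mm thick, 34 to 70 mm above the table, across the dial's centre on a flat leaf-shaped wooden template 80 mm long (top at 34 mm; dial top at 30 mm). The point is on the turning axis, 56 mm above the table. x runs along the bar to the leaf's point and the 0 mark, y across its thickness, z up; turns with the dial.
- leaf_dial_index (a point): Its index line: black, 2.5 mm wide, 11 mm long, on a small block at the dial's rim, on a square aluminium base (144 mm, 18 mm high, fixed to the table). The point is the line's inner end, 60 mm from the turning axis, 30 mm above the table; x points outwards along the line, z up. The tick in line with it is the reading.
- round_dial_zero (a point): 0 mark of the smaller turntable, to be left alone: white dial 84 mm across on a round base 112 mm across, round wooden template, grip bar 38 mm long, 14 mm thick, up to 70 mm above the table. The point is on the dial, 30 mm above the table, 35 mm from its turning axis; x points outwards from that axis, z up. It turns as easily as the larger one.

How it is judged:
At the end, for the whole second after the job is handed in: The larger turntable's scale reads 60 against its index line, within 10 degrees either way, and the dial is at rest (value of joint leaf_dial between 0.873 and 1.222 rad and velocity of joint leaf_dial between -0.05 and 0.05 rad/s); the robot touches nothing.
It fails at once if the smaller turntable is turned away from its setting (its 0 mark moves more than 8 mm, about 13 degrees) (distance of round_dial_zero from where it was at the start of the episode above 0.008 m).
It also fails if it takes over 27 s, if anything falls off the work surface, if the arm or the gripper's body presses on something with over 40 N, if the wrist force passes 120 N, or if a joint passes its speed limit or range.

## Working session

There is one attempt and no reset: what is moved stays moved. The work goes in short steps, Python scripts to look and compute and a tool call to move; the robot and the scene stay as the last step left them, time stands still between calls to the robot, and variables do not carry over. Pictures are saved under pics/ and viewed, at most 10 in all, crops included, and the job is handed in when it is done.

Besides the shell and the picture viewer there is one more tool, called after "Call:" as name(argument=value, ...), one argument or row to a line, values as JSON. arm_command: Moves the arm, as the interface text tells. Its arguments: {"type":"object","properties":{"commands":{"type":"array","items":{"type":"number"}},"force":{"type":"number"}},"required":["commands"]}

```bash
mkdir -p pics
cat > h.py <<'E'
import numpy as np, cv2
from station import get_obs, read_camera, hand_in
def snap(n,f):
    c=read_camera(n); cv2.imwrite('pics/'+f,c['img'][:,:,::-1]); np.savez('pics/'+f+'.npz',**c); return c
def ray(c,uv,z):
    K=np.array(c['camera_matrix']);T=np.array(c['pose'])
    d=T[:3,:3]@np.linalg.solve(K,[uv[0],uv[1],1]); o=T[:3,3]
    return o+d*(z-o[2])/d[2]
E
python3 - <<'E'
from h import *
for n in ['scene','side','wrist']:
    c=snap(n,n+'1.png'); print(n,np.round(c['pose'],3).tolist())
print(get_obs())
E
```

```text
scene [[0.813, 0.502, -0.296, 0.793], [0.582, -0.701, 0.411, -0.351], [-0.001, -0.506, -0.862, 0.759], [0.0, 0.0, 0.0, 1.0]]
side [[-0.989, -0.116, 0.09, 0.488], [-0.146, 0.788, -0.598, 0.403], [-0.001, -0.605, -0.796, 0.598], [0.0, 0.0, 0.0, 1.0]]
wrist [[0.24, 0.935, 0.261, 0.095], [0.971, -0.23, -0.066, 0.672], [-0.002, 0.27, -0.963, 0.373], [0.0, 0.0, 0.0, 1.0]]
{'t': 0.15, 'q': array([-1.4370999 ,  0.47759502,  0.02237234,  1.55617088, -0.01153688,
        1.10933432, -0.08310032]), 'joint_vel': array([-0.00060941, -0.00331068,  0.00106441, -0.00481696,  0.00108462,
        0.0001053 ,  0.00193997]), 'joint_torque': array([ 2.78114472e-03, -5.96930373e+01,  1.61020607e+00, -2.81491542e+01,
        1.26617317e-02,  6.49920985e-03, -3.60367011e-06]), 'eef_pos': array([0.16153036, 0.65493215, 0.23058234]), 'tool_rot': array([-4.62311252e-05,  1.20614426e-01,  9.92699191e-01, -6.88251992e-04]), 'contact_force': array([-0.2715191 , -0.57915825,  0.50310534]), 'torque': array([-0.02015855,  0.015895  , -0.06758582]), 'grasp_force': 0.0, 'gripper_width': 0.9989652926197842}
```

View pics/scene1.png

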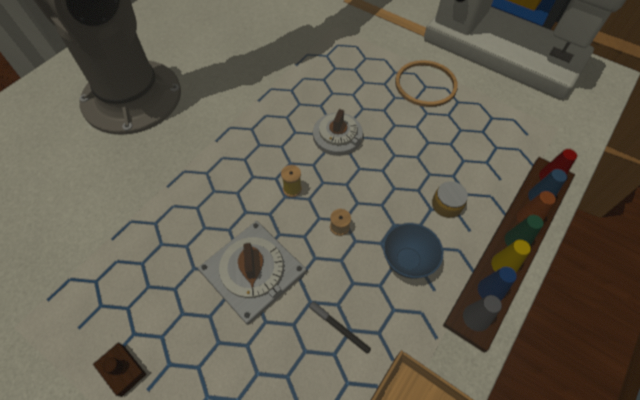

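View pics/wrist1.png

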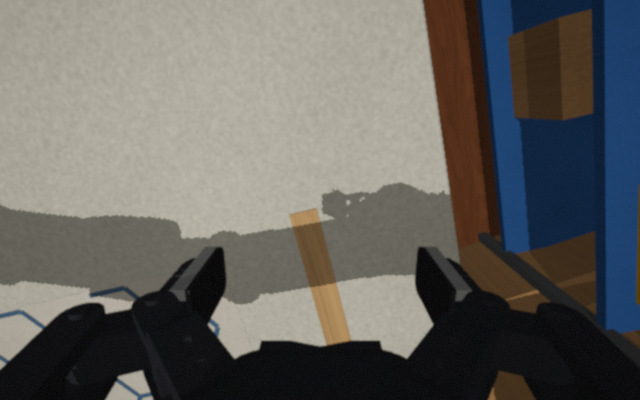

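The scene view shows the large dial on its square base at about (252,266), base corners at (204,267), (256,226), (300,268), (248,316). The small dial is at (338,130). The wrist view shows only bare table. Next: enlarged crops from scene and side.

Run:
```python
from h import *
c=np.load('pics/scene1.png.npz'); s=np.load('pics/side1.png.npz')
P=[ray(c,u,.018) for u in [(204,267),(256,226),(300,268),(248,316)]]
ctr=ray(c,(252,267),.030); print(np.round(P,3),np.round(np.mean(P,0),3),ctr, ray(c,(338,130),.03))
def proj(c,p):
    T=np.linalg.inv(c['pose']);q=c['camera_matrix']@(T[:3,:3]@p+T[:3,3]);return q[:2]/q[2]
u=proj(s,ctr); print(u, proj(s,ray(c,(338,130),.03)))
a=c['img'][205:325,195:305]
x,y=[int(v) for v in u]; x0,y0=max(x-55,0),max(y-60,0); print(x0,y0)
b=s['img'][y0:y0+120,x0:x0+110]
f=lambda i:cv2.resize(i,(396,480),interpolation=cv2.INTER_CUBIC)
b=np.pad(b,((0,120-b.shape[0]),(0,110-b.shape[1]),(0,0)))
cv2.imwrite('pics/crop1.png',np.hstack([f(a),f(b)])[:,:,::-1])
```

```text
[[ 0.451 -0.225  0.018]
 [ 0.474 -0.103  0.018]
 [ 0.596 -0.123  0.018]
 [ 0.576 -0.248  0.018]] [ 0.524 -0.175  0.018] [ 0.52706532 -0.17627597  0.03      ] [0.47405207 0.18111702 0.03      ]
[342.41159334 141.35383833] [351.46167369 320.10389396]
287 81
```

View pics/crop1.png

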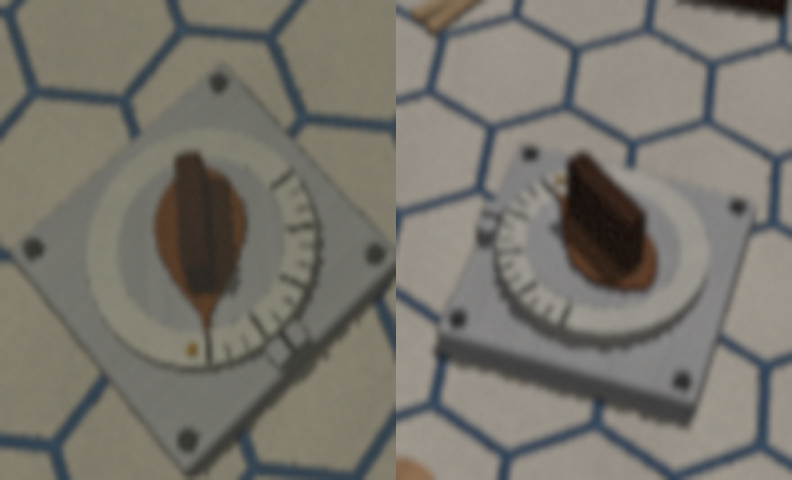

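The left crop (scene) shows the leaf tip and 0 tick at crop (208,348), full (252.8,292). The dial centre is at (203,248), full (251.5,267). The index line runs from crop (283,340) to (300,355), near full (274.5,291), between the 30 tick and the next long one, so the reading is about 40.

Run:
```python
from h import *
from scipy.spatial.transform import Rotation as R
c=np.load('pics/scene1.png.npz')
F=lambda x,y:(195+x/3.6,205+y/4)
C=ray(c,F(203,248),.03)
L=ray(c,F(87,248),.03);Rr=ray(c,F(320,248),.03);print(C,np.linalg.norm(L-Rr))
for n,p,z in [('tip',(207,322),.034),('zero',(208,348),.03),('30',(260,326),.03),('60',(303,286),.03),('90',(308,235),.03),('120',(280,180),.03),('idx',(285,343),.03)]:
    d=ray(c,F(*p),z)-C; print(n,np.round(np.hypot(*d[:2]),3),np.degrees(np.arctan2(d[1],d[0])).round(1))
# bar ends top
a,b=ray(c,F(188,157),.07),ray(c,F(202,280),.07);d=b-a;print('bar',a,b,np.linalg.norm(d),np.degrees(np.arctan2(d[1],d[0])),(a+b)/2)
o=get_obs();q=o['tool_rot'];r=R.from_quat(q[[1,2,3,0]]);print(r.as_matrix().round(3))
print('shift in tool to above',r.inv().apply([C[0]-o['eef_pos'][0],C[1]-o['eef_pos'][1],0]))
```

```text
[ 0.52616234 -0.17692227  0.03      ] 0.11760521668250051
tip 0.037 -46.3
zero 0.047 -47.2
30 0.048 -14.5
60 0.054 16.0
90 0.053 42.4
120 0.05 77.8
idx 0.062 -10.2
bar [ 0.50719786 -0.15768993  0.07      ] [ 0.54979814 -0.19792439  0.07      ] 0.05859689186905361 -43.3640415458541 [ 0.528498   -0.17780716  0.07      ]
[[-0.971  0.239 -0.   ]
 [ 0.239  0.971 -0.001]
 [-0.    -0.001 -1.   ]]
shift in tool to above [-0.55322507 -0.7203327   0.00103341]
```

Dial centre is (0.526, -0.177) and measures 117.6 mm across (116 expected). The bar is at about -46°, the index at about -10°, so the reading is about 36 and it needs about 24° clockwise. Moving there by an arc in front of the base.

Call:
arm_command(
  commands=[-0.41,-0.26,0,0,0,0,0.8,-0.41,-0.26,0,0,0,0,0.8,-0.41,-0.26,0,0,0,0,0.8,-0.41,-0.26,0,0,0,0,0.8,-0.41,-0.26,0,0,0,0,0.8,-0.41,-0.26,0,0,0,0,0.8,-0.41,-0.26,0,0,0,0,0.8,-0.41,-0.26,0,0,0,0,0.8],
)

```text
t: 0.95
eef_pos: [0.4393, 0.3647, 0.2313]
tool_rot: [-0.0, 0.121, 0.993, -0.0]
contact_force: [0.9, 0.7, 0.6]
gripper_width: 0.8
grasp_force: 0.0
```

Call:
arm_command(
  commands=[-0.214,-0.505,0,0,0,32,0.8,-0.214,-0.505,0,0,0,32,0.8,-0.214,-0.505,0,0,0,32,0.8,-0.214,-0.505,0,0,0,32,0.8,-0.214,-0.505,0,0,0,32,0.8,-0.214,-0.505,0,0,0,32,0.8,-0.214,-0.505,0,0,0,32,0.8,-0.214,-0.505,0,0,0,32,0.8],
)

```text
t: 1.75
eef_pos: [0.5014, -0.0304, 0.2314]
tool_rot: [0.0, 0.389, 0.921, 0.0]
contact_force: [2.4, 1.6, 0.2]
gripper_width: 0.802
grasp_force: 0.0
```

Call:
arm_command(
  commands=[-0.123,-0.085,0,0,0,0,0.8,-0.123,-0.085,0,0,0,0,0.8,-0.123,-0.085,0,0,0,0,0.8,-0.123,-0.085,0,0,0,0,0.8,-0.123,-0.085,0,0,0,0,0.8,-0.123,-0.085,0,0,0,0,0.8,-0.123,-0.085,0,0,0,0,0.8],
)

```text
t: 2.45
eef_pos: [0.5264, -0.1739, 0.2311]
tool_rot: [-0.0, 0.388, 0.922, 0.0]
contact_force: [-0.0, 0.5, 0.0]
gripper_width: 0.801
grasp_force: 0.0
```

Run:
```python
from h import *
c=snap('wrist','wrist2.png'); print(get_obs()['eef_pos'])
```

```text
[ 0.52645215 -0.17410694  0.23118052]
```

View pics/wrist2.png

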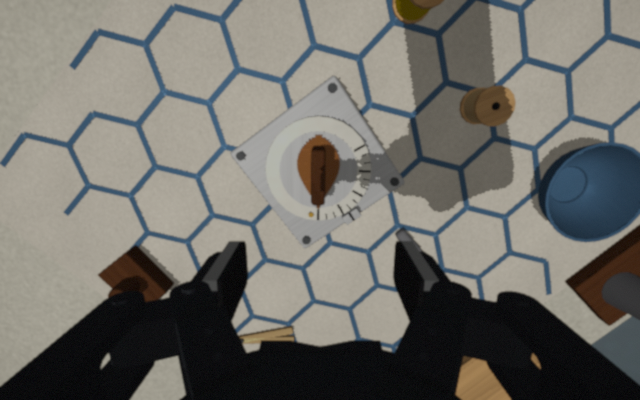

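The wrist view shows the dial at about (319,168), bar upright in the picture (aligned with tool x), centred between the fingers. Base corners are at (334,77), (403,180), (304,247), (234,155). A quick check of the centre:

Run:
```python
from h import *
c=np.load('pics/wrist2.png.npz')
P=np.array([ray(c,u,.018) for u in [(334,77),(403,180),(304,247),(234,155)]]);print(P.round(3),P.mean(0))
t=ray(c,(318,170),.07);print('bar top mid approx',t)
C=P.mean(0)
C2=ray(c,(319,168),.03);print(C2)
for u in [(318,214),(355,212)]:
    d=ray(c,u,.03)-C2; print(np.hypot(*d[:2]),np.degrees(np.arctan2(d[1],d[0])))
a,b=ray(c,(319,148),.07),ray(c,(318,203),.07);d=b-a;print(a,b,np.linalg.norm(d),np.degrees(np.arctan2(d[1],d[0])))
```

```text
[[ 0.468 -0.093  0.018]
 [ 0.602 -0.116  0.018]
 [ 0.579 -0.255  0.018]
 [ 0.446 -0.229  0.018]] [ 0.52401601 -0.17347072  0.018     ]
bar top mid approx [ 0.51841268 -0.16822118  0.07      ]
[ 0.52285788 -0.17164582  0.03      ]
0.05284447460802205 -46.98989428412607
0.06478649357645525 -6.826868194558832
[ 0.50436324 -0.15241223  0.07      ] [ 0.5415692  -0.19204144  0.07      ] 0.054357680217506775 -46.80641444037425
```

Centre confirmed at about (0.524,-0.174), bar at -46.8°. Descending.

Call:
arm_command(
  commands=[0.002,-0.002,0.04,0,0,1,0.8,0.002,-0.002,0.08,0,0,1,0.8,0.002,-0.002,0.12,0,0,1,0.8,0.002,-0.002,0.15,0,0,1,0.8,0.002,-0.002,0.17,0,0,1,0.8,0.002,-0.002,0.18,0,0,1,0.8,0.002,-0.002,0.188,0,0,1,0.8,0.002,-0.002,0.188,0,0,1,0.8],
  force=25,
)

```text
t: 3.3
eef_pos: [0.5235, -0.1754, 0.0431]
tool_rot: [-0.0, 0.397, 0.918, 0.0]
contact_force: [-0.2, -0.8, -0.1]
gripper_width: 0.802
grasp_force: 0.0
```

Call:
arm_command(
  commands=[0,0,0,0,0,0,0.5,0,0,0,0,0,0,0.3,0,0,0,0,0,0,0.1,0,0,0,0,0,0,0,0,0,0,0,0,0,0,0,0,0,0,0,0,0,0,0,0,0,0,0,0,0,0,0,0,0,0,0],
  force=25,
)

```text
t: 4.1
eef_pos: [0.5245, -0.1755, 0.044]
tool_rot: [0.001, 0.397, 0.918, 0.001]
contact_force: [0.7, 2.8, 5.9]
gripper_width: 0.159
grasp_force: 31.3
```

Gripped: the opening is 13.5 mm on the 14 mm bar. Turning 23° clockwise.

Call:
arm_command(
  commands=[0,0,0,0,0,4,0,0,0,0,0,0,8,0,0,0,0,0,0,12,0,0,0,0,0,0,16,0,0,0,0,0,0,20,0,0,0,0,0,0,23,0,0,0,0,0,0,23,0,0,0,0,0,0,23,0],
)

```text
t: 4.9
eef_pos: [0.5243, -0.1756, 0.044]
tool_rot: [0.0, 0.572, 0.82, 0.001]
contact_force: [0.4, 1.7, 6.6]
gripper_width: 0.158
grasp_force: 31.5
```

Call:
arm_command(
  commands=[0,0,0,0,0,0,0.3,0,0,0,0,0,0,0.8,0,0,0,0,0,0,0.8,0,0,0,0,0,0,0.8,0,0,-0.04,0,0,0,0.8,0,0,-0.08,0,0,0,0.8,0,0,-0.13,0,0,0,0.8,0,0,-0.18,0,0,0,0.8],
)

```text
t: 5.7
eef_pos: [0.5227, -0.1759, 0.2247]
tool_rot: [-0.001, 0.573, 0.82, -0.0]
contact_force: [1.0, 0.1, 0.5]
gripper_width: 0.798
grasp_force: 0.0
```

Run:
```python
from h import *
c=snap('wrist','w3.png');s=snap('scene','s3.png');print(get_obs()['t'])
a=cv2.resize(c['img'][60:270,220:420],(400,420),interpolation=cv2.INTER_CUBIC)
b=cv2.resize(s['img'][205:325,195:305],(385,420),interpolation=cv2.INTER_CUBIC)
cv2.imwrite('pics/crop3.png',np.hstack([a,b])[:,:,::-1])
```

```text
5.8
```

View pics/crop3.png

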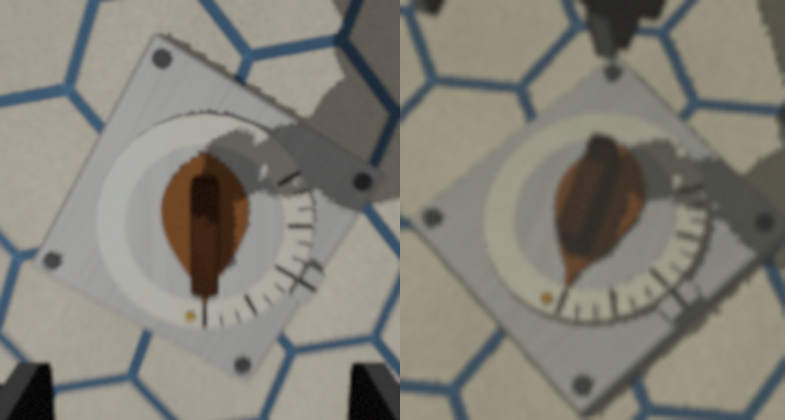

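Both views show the long 60 tick, third from the brass stud, in line with the index line (wrist crop about (297,278) to (312,287); scene crop about (668,285)). The gripper is open and clear.

```bash
python3 -c "
from station import hand_in
print(hand_in())"
```

```text
the job is handed in; nothing more can be done
None
```

The larger turntable now reads about 60 against its index line by eye in two camera views. It has been released with the gripper clear, the smaller turntable was left alone, and the job was handed in at about 6 s of robot time; no verdict came back.

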